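# Set up the crush test and put the retained sample away

## Task

Set up the next crush test: stand the red sample tin upright in the middle of the round steel platen and set the steel pressure cap centred on top of it, knob up. Stand the yellow tin upright on the bench halfway between the middle of the platen and the middle of the grey case, and put the blue tin upright inside the case, with its green lid fully closed afterwards. Leave the mug and the amber jar where they stand, and let go of everything.

Things in the scene. Friction and masses are not known exactly. Their poses are not given: they have to be found in the camera images.
- red_tin_c (a point): sample tin with a red lid and band, a rigid upright cylinder 50 mm in diameter and 45 mm tall with a flat top, about 140 g. This point is its centre, half-way up (22.5 mm above its underside); z is up its axis.
- yellow_tin_c (a point): sample tin with a yellow lid and band, a rigid upright cylinder 50 mm in diameter and 45 mm tall with a flat top, about 140 g. This point is its centre, half-way up (22.5 mm above its underside); z is up its axis.
- blue_tin_c (a point): sample tin with a blue lid and band, a rigid upright cylinder 50 mm in diameter and 45 mm tall with a flat top, about 140 g. This point is its centre, half-way up (22.5 mm above its underside); z is up its axis.
- cap_c (a point): steel pressure cap, about 250 g: a steel disc 56 mm in diameter and 12 mm thick with a black upright cylindrical knob on top, 18 mm in diameter and 28 mm tall (40 mm tall in all). This point is on its axis half-way up, 20 mm above its underside, i.e. 8 mm above the disc's upper face; z points up along the knob.
- platen: test platen, fixed: a grey square base plate 110 x 110 mm, 8 mm thick, with a round steel disc 92 mm in diameter on it whose flat top is 20 mm above the bench. Origin: centre of the underside, on the bench. The case stands 250 to 270 mm away (centre to centre) along the platen's own +y or -y.
- case: fixed grey open-topped case 120 mm (its x) by 130 mm (its y) and 60 mm high, walls 5 mm and floor 5 mm thick, with a green hinged lid on top. Origin: centre of the underside, on the bench; x points from the knob side to the hinge side, z up. Inside it is 110 x 120 mm and 55 mm deep.
- lid (a joint): angle of the green lid, rad: 0 closed, grows as it opens, stop at 1.75 (upright is 1.57). Starts at 0 to 0.3. Its hinge line runs along the case's y, 60 mm from the case's centre on its +x side, 60 mm above the bench. Stiff hinge: the lid (120 g) stays where it is left; turning it takes about 0.1 N m more than its weight.
- lid_handle (a point): grip point of the black knob standing on the 8 mm thick lid: middle of its round head, 28 mm in diameter, 16 mm tall, on a 12 mm stem; 35 mm above the lid's upper face. With the lid closed it lies 90 mm from the hinge line (towards the case's -x) and 43 mm above it. It turns with the lid: its z is the knob's axis, which points to the case's +x when the lid stands open.
- mug_c (a point): bystander: white mug, 76 mm in diameter, 90 mm tall, with a handle. This point is half-way up its axis. Leave it alone.
- jar_c (a point): bystander: amber glass jar with a white cap, 60 mm in diameter, 100 mm tall. This point is half-way up its axis. Leave it alone.
Things that resemble listed ones, but are neither listed nor needed, are in the scene too. There is more than one size of the case; the job needs the smallest.

How it is judged:
By the outcome, as a careful person would: the job done as asked, in the order asked, and still so for the second after the job is handed in, with the robot touching nothing.
It also fails if it takes over 144 s, if anything falls off the work surface, if the arm or the gripper's body presses on something with over 40 N, if the wrist force passes 120 N, or if a joint passes its speed limit or range.

## Robot

A 7-joint arm with a two-finger parallel gripper is mounted at the origin on the work surface. World frame = base frame: x ahead of the robot, y to its left, z up, the work surface at z = 0. Lengths are in m, angles in rad, forces in N, time in s.
With the tool pointing down it reaches from about 0.4 to 0.85 m from the base axis. Payload 10.4 kg.
Tool frame: the origin (TCP) lies midway between the tips of the shut fingers; the grasp point (between the pads) lies 19 mm behind it; z points along the fingers, y is the line along which they close (so a half turn about z gives the same grasp; the last joint's range is limited). The gripper opens to 87 mm and grips with 3 to 60 N. Pads are 19 mm wide; open, the fingers measure 117 mm over their backs; the gripper's body (75 mm by 190 mm) begins 51 mm behind the grasp point.
Start: joints at [1.281, 0.332, -0.065, 1.46, 0.022, 1.35, -0.088], TCP at [0.165, -0.603, 0.223] pointing down, gripper open.
Joint ranges: [-2.6, 2.6], [-0.5, 2.12], [-1.47, 1.34], [0.16, 2.42], [-1.27, 4.41], [0.06, 2.06], [-2.6, 2.6]. Speed limits (rad/s): [2.22, 2.22, 2.79, 2.79, 3.14, 3.14, 3.14].

## Interface

Orientations are given as a unit quaternion [x, y, z, w].
In Python, from bench import r gives the robot as it stands.
- The arm moves only by the tool move_arm, never from a script. Its argument "targets" is a list of rows, each a list of 3 entries, a list of its own where there are three numbers: the shift along the tool's x, y, z in cm, then the turn, a rotation vector about the tool's x, y, z in rad, then the opening in per cent of the stroke, from 0 (shut) to 100 (fully open). In form: [[[x, y, z], [wx, wy, wz], gripper], ...]. A call has 1 to 20 rows; each row shifts and turns the commanded pose from where the row before left it, along the tool's axes as they then stand; what a row does not reach is not made up. A row lasts 1/8 s, in which the tool goes at most 62.5 mm and 10.7 degrees, less where a joint would pass 70% of its speed; a pose out of reach is approached as far as the arm can. A call with a gripper value outside its range is refused whole. The fingers move at their own pace and stop on an object; "grip_force" is the grip in N (left out, the last holds). Time passes only in rows, so rows that do not move let the fingers close. It gives the time, the measured TCP pose, the force, the opening and the grip force at its end, in the units of the state.
- r.read_state(): the state, without advancing time (a new reading comes with each control period).
- r.camera(name): name is "scene" or "side" or "wrist"; returns a dict with "image" (420x560x3 uint8, blue, green, red), "vertical_fov" (degrees; the focal length in pixels is half the picture's height over the tangent of half this angle, whatever the lens; pixels are square), "cx", "cy" (the principal point, pixels), "k1" (the pictures are not rectified: a ray, as slopes to the right and down, at radius r is drawn at 1 + k1 r^2 times it, then the intrinsics apply), "cam_to_world" (4x4, takes a point from camera to world coordinates). Camera axes: x right, y down, z forward; pixel columns grow to the right and rows downward; lengths in m; the calibration is good to about 2 mm. A picture is of the moment at which its call begins. There is no depth.
- r.close_job(): hands the job in; it is judged then, once.
The state is a dict: "time": time; "joint_positions": joint angles; "joint_vel": joint speeds; "joint_torque": joint torques, N m; "ee_pos": TCP position; "eef_rot": TCP orientation; "ft_force": force on the tool from outside, world axes, zero at the start; "torque": the same for the moment, N m; "width": finger opening in m; "grip_force": force on a finger pad.
Only numpy, scipy, OpenCV 4.12 (cv2) and the standard library are available. Lean on these libraries where they do the work, as an engineer would, in place of code of your own. Each camera call takes 0.05 s, during which the arm holds its last target. There are 200 camera calls.

## Working session

There is one attempt and no reset: what is moved stays moved. The work goes in short steps, Python scripts to look and compute and a tool call to move; the robot and the scene stay as the last step left them, time stands still between calls to the robot, and variables do not carry over. Pictures are saved under pics/ and viewed, at most 15 in all, crops included, and the job is handed in when it is done.

Besides the shell and the picture viewer there is one more tool, called after "Call:" by a JSON object that holds its "name" and its "arguments". move_arm: Moves the arm, as the interface text tells. Its arguments: {"type":"object","properties":{"targets":{"type":"array"},"grip_force":{"type":"number"}},"required":["targets"]}

```bash
ls; mkdir -p pics
python3 - <<'E'
from bench import r
import cv2,numpy as np
print(r.read_state())
for n in("scene","side","wrist"):
    c=r.camera(n);cv2.imwrite(f"pics/{n}0.png",c["image"]);print(n,c["vertical_fov"],c["cx"],c["cy"],c["k1"],np.round(c["cam_to_world"],3).tolist())
E
```

```text
pics
{'time': 0.0, 'joint_positions': array([ 1.28141305,  0.33286527, -0.06469005,  1.46094744,  0.02160196,
        1.34989784, -0.08853568]), 'joint_vel': array([ 0.00188843,  0.00015814, -0.00090486,  0.00095431, -0.00188009,
        0.00118923, -0.00152129]), 'joint_torque': array([ 3.32043392e-04, -6.23248529e+01,  2.48197897e-02, -3.89914048e+01,
       -6.13284507e-02,  3.95248644e-02,  1.58548964e-04]), 'ee_pos': array([ 0.16465348, -0.60251712,  0.22175512]), 'eef_rot': array([ 9.91117834e-01,  1.32984709e-01, -1.29966770e-04, -6.99216835e-04]), 'ft_force': array([ 0.73792842, -0.3368478 , -0.07308131]), 'torque': array([-0.02433333, -0.01378995,  0.00686432]), 'grip_force': 0.0, 'width': 0.08685259345581127}
scene 48.43020032609396 280.3744752906701 207.774996185675 -0.15101792799648542 [[0.663, 0.489, -0.567, 1.409], [0.748, -0.444, 0.493, -0.801], [-0.01, -0.751, -0.66, 1.044], [0.0, 0.0, 0.0, 1.0]]
side 45.56750232056249 274.928452316055 207.8893406501155 -0.08368833382877967 [[-0.931, -0.162, 0.326, 0.179], [-0.363, 0.475, -0.802, 0.99], [-0.025, -0.865, -0.501, 0.78], [0.0, 0.0, 0.0, 1.0]]
wrist 66.53249862287444 280.16469989410905 209.7848324021003 -0.07502495416583764 [[0.264, -0.936, -0.232, 0.227], [-0.964, -0.257, -0.062, -0.586], [-0.001, 0.24, -0.971, 0.383], [0.0, 0.0, 0.0, 1.0]]
```

View pics/scene0.png

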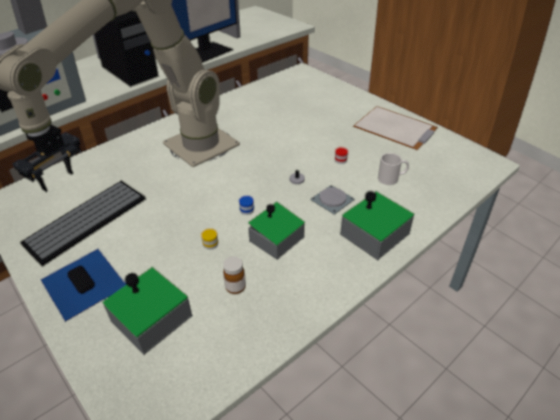

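View pics/side0.png

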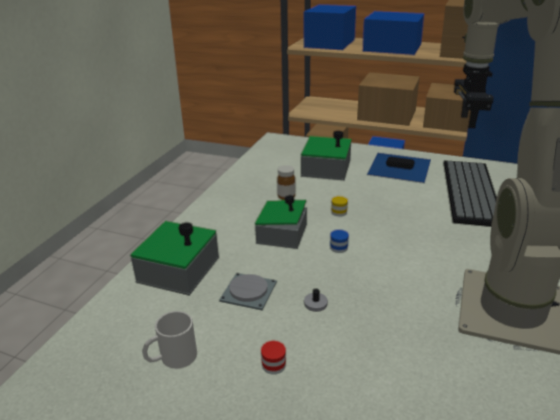

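Scene view candidates:
- **Tins:** red (341,155), yellow (209,238), blue (246,204). No tin look-alikes, though the jar is at (234,275).
- **Cap:** (297,178).
- **Platen:** (333,199).
- **Green-lidded cases:** (277,230) small, (377,222) big, (147,308) big. I choose the small one.
- **Mug:** (390,168).

The side view matches: small case (282,220), platen (248,290), cap (316,298).

```bash
cat > h.py <<'E'
from bench import r
import cv2,numpy as np
from scipy.spatial.transform import Rotation as R
def K(c):
    f=210/np.tan(np.radians(c["vertical_fov"])/2)
    return np.array([[f,0,c["cx"]],[0,f,c["cy"]],[0,0,1]])
def ray(c,p):
    u=cv2.undistortPoints(np.array(p,float).reshape(-1,1,2),K(c),np.array([c["k1"],0,0,0,0]),None,None,None).reshape(-1,2) if False else None
    q=(np.array(p,float).reshape(-1,2)-[c["cx"],c["cy"]])/K(c)[0,0]; s=q.copy()
    for _ in range(20): s=q/(1+c["k1"]*(s**2).sum(1,keepdims=True))
    T=np.array(c["cam_to_world"]); d=np.c_[s,np.ones(len(s))]@T[:3,:3].T
    return T[:3,3],d/np.linalg.norm(d,axis=1,keepdims=True)
def plane(c,p,z):
    o,d=ray(c,p); return o+d*((z-o[2])/d[:,2])[:,None]
def tri(cs,ps):
    A=np.zeros((3,3));b=np.zeros(3);L=[]
    for c,p in zip(cs,ps):
        o,d=ray(c,p);M=np.eye(3)-np.outer(d[0],d[0]);A+=M;b+=M@o;L.append((M,o))
    x=np.linalg.solve(A,b);return x,max(np.linalg.norm(M@(x-o)) for M,o in L)
def proj(c,X):
    T=np.linalg.inv(np.array(c["cam_to_world"]));v=np.atleast_2d(X)@T[:3,:3].T+T[:3,3];s=v[:,:2]/v[:,2:]
    return s*(1+c["k1"]*(s**2).sum(1,keepdims=True))*K(c)[0,0]+[c["cx"],c["cy"]]
HUE={"red":[(0,8),(172,180)],"yellow":[(18,32)],"blue":[(105,125)],"green":[(50,75)]}
def mask(img,col,smin=120,vmin=50):
    h=cv2.cvtColor(img,cv2.COLOR_BGR2HSV)
    return sum(cv2.inRange(h,(a,smin,vmin),(b,255,255)) for a,b in HUE[col])
def blob(m,near=None,rad=60):
    n,l,s,ce=cv2.connectedComponentsWithStats(m)
    k=[(s[i,4],i) for i in range(1,n) if s[i,4]>15 and (near is None or np.hypot(*(ce[i]-near))<rad)]
    if not k: return None
    i=max(k)[1];return ce[i],s[i],(l==i)
def tool(p,yaw=None):
    s=r.read_state();Rt=R.from_quat(s["eef_rot"]);return Rt.inv().apply(np.array(p)-s["ee_pos"])*100
def save(n,img): cv2.imwrite(f"pics/{n}.png",img)
E
sed -i '/if False else None/d' h.py
python3 - <<'E'
from h import *
a=r.camera("scene");b=r.camera("side")
np.set_printoptions(precision=4,suppress=True)
g={"red":((341,155),(273,355)),"yellow":((209,238),(340,204)),"blue":((246,204),(340,239)),"green":((277,225),(282,212))}
for k,(p,q) in g.items():
    x=blob(mask(a["image"],k),p,15);y=blob(mask(b["image"],k),q,15)
    print(k,x[0],x[1],y[0],y[1],tri([a,b],[x[0],y[0]]))
for n,p,q in [("platen",(333,198),(249,287)),("capknob",(297,174),(316,295)),("casknob",(271,210),(290,201)),("mug",(390,168),(175,340)),("jarcap",(234,264),(286,172)),("big1",(377,215),(176,243)),("big2",(147,300),(327,150)),("big1knob",(371,197),(186,230))]:
    print(n,tri([a,b],[p,q]))
im=np.hstack([cv2.resize(a["image"][130:270,190:350],None,fx=2.5,fy=2.5,interpolation=2),cv2.resize(b["image"][180:320,210:370],None,fx=2.5,fy=2.5,interpolation=2)])
save("crop1",im)
E
```

```text
red [341.2024 151.5952] [336 148  12   9  84] [272.8422 351.1879] [261 341  25  22 431] (array([0.4596, 0.3341, 0.0384]), np.float64(8.779283345533515e-05))
yellow [208.8235 234.9588] [201 229  16  13 170] [339.2429 201.1071] [332 196  16  11 140] (array([ 0.4933, -0.2978,  0.0389]), np.float64(4.191548381433719e-05))
blue [245.9664 201.2185] [240 196  13  11 119] [338.9944 235.8258] [331 230  17  13 178] (array([ 0.4447, -0.1134,  0.0387]), np.float64(1.783524499547188e-05))
green [276.4395 223.7219] [ 250  203   54   42 1165] [280.3579 212.6555] [256 200  49  25 897] (array([ 0.6189, -0.1304,  0.0684]), np.float64(0.00030596509192336004))
platen (array([0.6031, 0.1365, 0.0108]), np.float64(0.0026246485552586817))
capknob (array([0.4356, 0.126 , 0.0249]), np.float64(0.0009603126831394271))
casknob (array([ 0.5926, -0.1313,  0.1089]), np.float64(0.002171326791052545))
mug (array([0.6555, 0.3812, 0.0458]), np.float64(0.0001693793458846114))
jarcap (array([ 0.6785, -0.3371,  0.0895]), np.float64(0.000325947544372989))
big1 (array([0.8074, 0.1156, 0.081 ]), np.float64(0.0002656018772545491))
big2 (array([ 0.6142, -0.5784,  0.0735]), np.float64(0.0006764526469632093))
big1knob (array([0.7714, 0.119 , 0.1293]), np.float64(0.0014923527103712765))
```

View pics/crop1.png

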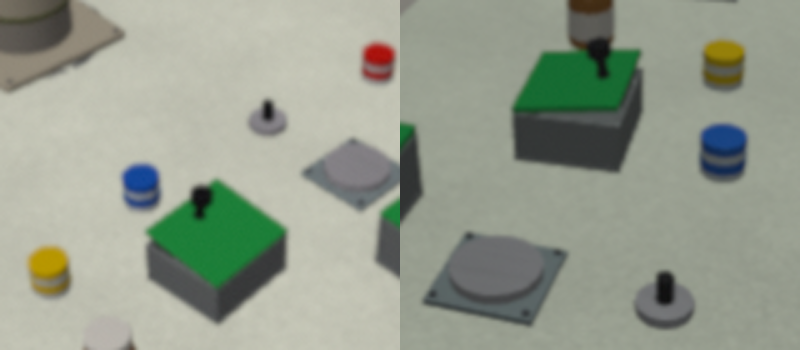

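The crop confirms the small case (lid slightly ajar, knob on the robot's side), the platen, the cap and the tins. I'll move over the middle and look with the wrist camera.

Call:
{"name": "move_arm", "arguments": {"targets": [[[0,0,-1],[0,0,0.133],100],[[0,0,-1],[0,0,0.133],100],[[3,-5,-0.2],[0,0,0],100],[[3,-5,-0.2],[0,0,0],100],[[3,-5,-0.2],[0,0,0],100],[[3,-5,-0.2],[0,0,0],100],[[3,-5,-0.2],[0,0,0],100],[[3,-5,-0.2],[0,0,0],100],[[3,-5,-0.2],[0,0,0],100],[[3,-5,-0.2],[0,0,0],100],[[3,-5,-0.2],[0,0,0],100],[[3,-5,-0.2],[0,0,0],100],[[2.5,-5,0],[0,0,0],100],[[2.5,-5,0],[0,0,0],100],[[0,0,0],[0,0,0],100],[[0,0,0],[0,0,0],100]]}}

```text
time: 2.25
ee_pos: [0.5141, -0.003, 0.2623]
eef_rot: [1.0, 0.0, -0.0, 0.0]
ft_force: [-0.1, -0.6, -0.2]
width: 0.087
grip_force: 0.0
```

Run:
```python
from h import *
s=r.read_state();print(s["ee_pos"],s["eef_rot"],s["joint_positions"])
c=r.camera("wrist");save("w1",c["image"])
```

```text
[ 0.51414996 -0.00301616  0.26230048] [ 9.99999861e-01  4.32385196e-04 -2.69688490e-04  1.35409890e-04] [ 0.54747667  0.11845566 -0.67658875  1.65878309  0.07547937  1.39135063
 -1.70915199]
```

View pics/w1.png

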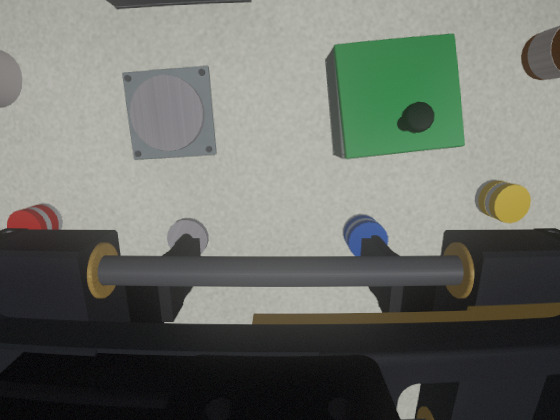

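Wrist view:
- **Platen:** square with its disc at (168,112), turned about 5°.
- **Small case:** lid at (400,97), knob (417,117).
- **Tins and cap:** tins at the frame edges, red (33,220), blue (367,235), yellow (508,203). Cap at (188,237), partly hidden.

Next I move to a second viewpoint near red.

Call:
{"name": "move_arm", "arguments": {"targets": [[[-2,-4.7,0.3],[0,0,0],100],[[-2,-4.7,0.3],[0,0,0],100],[[-2,-4.7,0.3],[0,0,0],100],[[-2,-4.7,0.3],[0,0,0],100],[[-2,-4.7,0.3],[0,0,0],100],[[-2,-4.7,0.3],[0,0,0],100],[[0,0,0],[0,0,0],100],[[0,0,0],[0,0,0],100]]}}

```text
time: 3.3
ee_pos: [0.3948, 0.2779, 0.2445]
eef_rot: [1.0, -0.001, 0.0, 0.0]
ft_force: [-0.0, 0.0, -0.1]
width: 0.0868
grip_force: 0.0
```

Run:
```python
from h import *
np.set_printoptions(precision=4,suppress=True)
s=r.read_state();print(s["ee_pos"],s["eef_rot"],s["joint_positions"])
c=r.camera("wrist");save("w2",c["image"])
x=blob(mask(c["image"],"red"));print(x[0],x[1])
```

```text
[0.3948 0.2779 0.2445] [ 1.     -0.0006  0.0002  0.0005] [ 0.2267  0.0752 -0.961   1.7498  0.0641  1.3495 -2.319 ]
[230.4748 131.297 ] [ 208  109   46   46 1626]
```

View pics/w2.png

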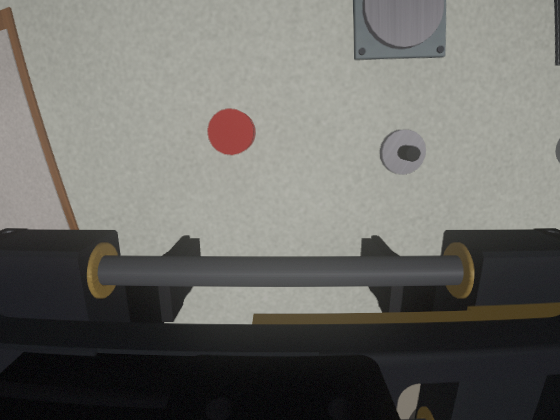

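This view shows the red lid top at (230,131), the cap disc at (403,152) with its knob at (409,153), and the platen's near bolts at (361,51) and (440,49).

```bash
cat >> h.py <<'E'
class Cam(dict): pass
E
python3 - <<'E'
from h import *
np.set_printoptions(precision=4,suppress=True)
c=r.camera("wrist")
import pickle
pickle.dump(c,open("w2.pkl","wb"))
a=r.camera("scene");b=r.camera("side")
# w1 camera pose from tcp shift (same orientation up to 1e-3)
off=R.from_quat([1,-0.0006,.0002,.0005]).inv().apply(np.array(c["cam_to_world"])[:3,3]-[.3948,.2779,.2445])
Rrel=R.from_quat([1,-0.0006,.0002,.0005]).inv()*R.from_matrix(np.array(c["cam_to_world"])[:3,:3])
q=R.from_quat([9.99999861e-01,4.32385196e-04,-2.69688490e-04,1.35409890e-04])
T=np.eye(4);T[:3,:3]=(q*Rrel).as_matrix();T[:3,3]=q.apply(off)+[.51415,-.003016,.2623]
w1=dict(c);w1["cam_to_world"]=T;pickle.dump(w1,open("w1.pkl","wb"))
print("bolts2",plane(c,[(361,51),(440,49)],.008)); print("bolts1",plane(w1,[(127,77),(203,72),(209,149),(139,153)],.008),plane(w1,[(127,77),(203,72),(209,149),(139,153)],.008).mean(0))
print(tri([c,w1],[(361,51),(139,153)]),tri([c,w1],[(440,49),(209,149)]))
im=cv2.imread("pics/w1.png");g=cv2.GaussianBlur(im,(3,3),0)
# disc: circle
h=cv2.HoughCircles(cv2.cvtColor(g,cv2.COLOR_BGR2GRAY)[40:180,100:240],cv2.HOUGH_GRADIENT,1,50,param1=60,param2=15,minRadius=30,maxRadius=45);print("disc",h)
if h is not None: print(plane(w1,h[0,0,:2]+[100,40],.02))
x=blob(mask(c["image"],"red"))[0]
print("red top",plane(c,x,.045),proj(a,plane(c,x,.045)),proj(b,plane(c,x,.045)))
for cc,p in((a,(341,151.6)),(b,(272.8,351.2))): print(tri([c,cc],[x,p]))
h=cv2.HoughCircles(cv2.cvtColor(c["image"],cv2.COLOR_BGR2GRAY)[100:200,350:460],cv2.HOUGH_GRADIENT,1,50,param1=60,param2=12,minRadius=18,maxRadius=28);print("cap",h)
if h is not None: print(plane(c,h[0,0,:2]+[350,100],.012))
# cap knob
m=cv2.inRange(cv2.cvtColor(c["image"],cv2.COLOR_BGR2GRAY),0,75);m[:120]=0;m[200:]=0;m[:,:380]=0;m[:,440:]=0
k=blob(m);print("knob",k[0],k[1])
for i,cc in(("scene",a),("side",b)):
    m=cv2.inRange(cv2.cvtColor(cc["image"],cv2.COLOR_BGR2GRAY),0,80);p=(297,174) if i=="scene" else (316,295)
    z=blob(m,p,12);print(i,z[0],z[1], tri([c,cc],[k[0],z[0]]))
E
```

```text
bolts2 [[0.5523 0.1819 0.008 ]
 [0.5572 0.0871 0.008 ]]
bolts1 [[0.6472 0.1871 0.008 ]
 [0.651  0.0906 0.008 ]
 [0.5569 0.0872 0.008 ]
 [0.5526 0.1797 0.008 ]] [0.6019 0.1361 0.008 ]
(array([0.5527, 0.1811, 0.0051]), np.float64(0.00030901228209669307)) (array([0.557 , 0.0872, 0.0083]), np.float64(0.00014687208964676612))
disc [[[66.5 72.5 36.5]]]
[[0.6023 0.1352 0.02  ]]
red top [[0.4596 0.3315 0.045 ]] [[340.8863 150.4326]] [[273.257  347.9023]]
(array([0.4597, 0.3324, 0.0393]), np.float64(0.00012439782645472957))
(array([0.46  , 0.3328, 0.037 ]), np.float64(0.00034343231006538007))
cap [[[53.5 52.5 21.3]]]
[[0.435  0.1245 0.012 ]]
knob [408.3542 152.9336] [398 146  22  16 271]
scene [296.6957 174.2609] [295 171   4   7  23] (array([0.4361, 0.1241, 0.0248]), np.float64(0.0008623496433173292))
side [315.6667 295.1905] [312 289   8  13  84] (array([0.4357, 0.123 , 0.0226]), np.float64(0.0005986356109459888))
```

Call:
{"name": "move_arm", "arguments": {"targets": [[[3.2,-2.7,1],[0,0,0],100],[[3.3,-2.7,1],[0,0,0],100],[[0,0,4],[0,0,0],100],[[0,0,4],[0,0,0],100],[[0,0,4],[0,0,0],100],[[0,0,4],[0,0,0],100],[[0,0,3.3],[0,0,0],100],[[0,0,2],[0,0,0],100],[[0,0,0],[0,0,0],100],[[0,0,0],[0,0,0],100]], "grip_force": 20}}

```text
time: 4.75
ee_pos: [0.4598, 0.3334, 0.0124]
eef_rot: [1.0, 0.0, 0.0, -0.0]
ft_force: [0.0, -0.4, 0.6]
width: 0.0872
grip_force: 0.0
```

Call:
{"name": "move_arm", "arguments": {"targets": [[[0,0,0],[0,0,0],40],[[0,0,0],[0,0,0],40],[[0,0,0],[0,0,0],40],[[0,0,0],[0,0,0],40],[[0,0,0],[0,0,0],40],[[0,0,0],[0,0,0],40]]}}

```text
time: 5.5
ee_pos: [0.4591, 0.3333, 0.0116]
eef_rot: [1.0, 0.0, 0.0, 0.0]
ft_force: [-0.7, -0.0, 0.4]
width: 0.0498
grip_force: 20.0
```

Red is gripped (49.8 mm). I carry it to the platen centre at (0.602, 0.1356).

Call:
{"name": "move_arm", "arguments": {"targets": [[[0,0,-3],[0,0,0],40],[[0,0,-3],[0,0,0],40],[[0,0,-3],[0,0,0],40],[[2.4,3.3,0],[0,0,0],40],[[2.4,3.3,0],[0,0,0],40],[[2.4,3.3,0],[0,0,0],40],[[2.4,3.3,0],[0,0,0],40],[[2.4,3.3,0],[0,0,0],40],[[2.3,3.3,0],[0,0,0],40],[[0,0,2],[0,0,0],40],[[0,0,2],[0,0,0],40],[[0,0,0],[0,0,0],40],[[0,0,0],[0,0,0],40]]}}

```text
time: 7.12
ee_pos: [0.6019, 0.1366, 0.0618]
eef_rot: [1.0, 0.001, 0.0, -0.0]
ft_force: [0.6, 0.0, -0.6]
width: 0.0497
grip_force: 20.0
```

Run:
```python
from h import *
np.set_printoptions(precision=4,suppress=True)
s=r.read_state();print(s["ee_pos"],s["joint_positions"],s["ft_force"],tool([.602,.1356,.033]))
c=r.camera("wrist");save("w3",c["image"])
```

```text
[0.6019 0.1366 0.0618] [ 0.2164  0.5407 -0.668   1.6277  0.3653  1.1013 -2.1179] [ 0.5675  0.0123 -0.6496] [0.0078 0.0985 2.8816]
```

View pics/w3.png

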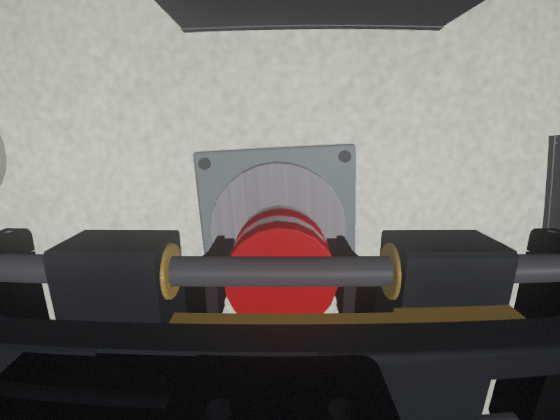

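Red is held over the platen. The far bolts are at (204,163) and (344,156), and the disc's far edge is near (278,163).

Run:
```python
from h import *
np.set_printoptions(precision=4,suppress=True)
c=r.camera("wrist")
B=plane(c,[(204,163),(344,156)],.008);print(B,plane(c,[(278,163)],.02),plane(c,[(211,222),(345,220)],.02))
x=(B[0]-B[1]);y=x/np.linalg.norm(x);print(y,np.linalg.norm(x), B.mean(0)[:2]-0.0472*np.array([y[1],-y[0]]))
```

```text
[[0.6462 0.1869 0.008 ]
 [0.6511 0.0928 0.008 ]] [[0.6474 0.1369 0.02  ]] [[0.6084 0.1814 0.02  ]
 [0.61   0.0925 0.02  ]]
[-0.0518  0.9987  0.    ] 0.0942005950192729 [0.6015 0.1374]
```

Call:
{"name": "move_arm", "arguments": {"targets": [[[0,0,1.5],[0,0,0],40],[[0,0,1.0],[0,0,0],40],[[0,0,0.3],[0,0,0],40],[[0,0,0.1],[0,0,0],40],[[0,0,0.1],[0,0,0],40],[[0,0,0],[0,0,0],40]]}}

```text
time: 7.98
ee_pos: [0.6023, 0.1355, 0.0317]
eef_rot: [1.0, 0.0, 0.0, 0.0]
ft_force: [-0.8, 0.6, -1.7]
width: 0.0493
grip_force: 20.0
```

Call:
{"name": "move_arm", "arguments": {"targets": [[[0,-0.1,0.1],[0,0,0],40],[[0,0,0],[0,0,0],40]]}}

```text
time: 8.22
ee_pos: [0.6027, 0.1359, 0.0315]
eef_rot: [1.0, 0.0, 0.001, 0.001]
ft_force: [-2.4, -2.6, 6.6]
width: 0.0498
grip_force: 20.0
```

Contact made. I release, rise and go to the cap.

Call:
{"name": "move_arm", "arguments": {"targets": [[[0,0,-0.05],[0,0,0],80],[[0,0,0],[0,0,0],90],[[0,0,0],[0,0,0],100],[[0,0,0],[0,0,0],100],[[0,0,-2],[0,0,0],100],[[0,0,-5],[0,0,0],100],[[0,0,-5],[0,0,0],100],[[-4.1,0.3,0],[0,0,0],100],[[-4.2,0.3,0],[0,0,0],100],[[-4.2,0.3,0],[0,0,0],100],[[-4.2,0.3,0],[0,0,0],100],[[0,0,4],[0,0,0],100],[[0,0,4],[0,0,0],100],[[0,0,0],[0,0,0],100]]}}

```text
time: 9.98
ee_pos: [0.4337, 0.1242, 0.0703]
eef_rot: [1.0, 0.001, -0.002, 0.0]
ft_force: [0.3, -0.3, 0.8]
width: 0.0872
grip_force: 0.0
```

Run:
```python
from h import *
np.set_printoptions(precision=4,suppress=True)
s=r.read_state();print(s["ee_pos"],s["joint_positions"],s["ft_force"],tool([.4357,.124,.016]))
c=r.camera("wrist");im=c["image"];a=r.camera("scene");b=r.camera("side")
save("w4",im)
m=mask(im,"red");x=blob(m);print(x[0],x[1],plane(c,x[0],.065))
P=[];Q=[]
for cc,n in((a,"red"),(b,"red")):
    P.append(blob(mask(cc["image"],n),(320,200) if cc is a else (248,280),60)[0])
print(P,tri([a,b],P))
```

```text
[0.4337 0.1242 0.0703] [ 0.3721  0.1866 -0.7954  2.0382  0.159   0.9812 -2.0732] [ 0.2713 -0.3038  0.8183] [0.2166 0.0144 5.4285]Traceback (most recent call last):
  File "<stdin>", line 6, in <module>
TypeError: 'NoneType' object is not subscriptable
```

View pics/w4.png

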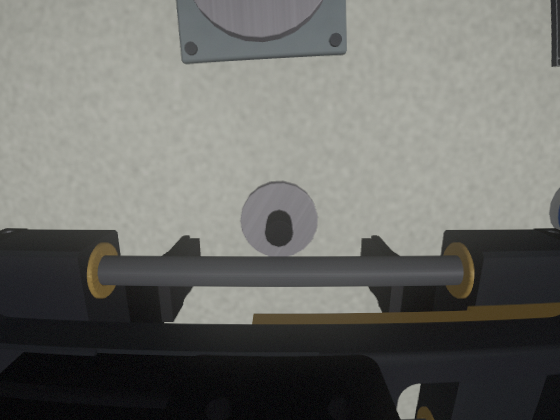

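The cap lies between the open fingers: disc (279,218), knob (279,228).

Run:
```python
from h import *
np.set_printoptions(precision=4,suppress=True)
c=r.camera("wrist");a=r.camera("scene");b=r.camera("side")
print(plane(c,[(279,218.5)],.012),plane(c,[(279,232)],.04))
P=[blob(mask(a["image"],"red"),(330,185),40),blob(mask(b["image"],"red"),(248,275),40)]
P=[p[0] for p in P];print(P,tri([a,b],P))
```

```text
[[0.4399 0.1248 0.012 ]] [[0.4387 0.1247 0.04  ]]
[array([333.0248, 186.9339]), array([246.6603, 271.5573])] (array([0.6033, 0.1365, 0.0586]), np.float64(0.00045358583686632537))
```

Call:
{"name": "move_arm", "arguments": {"targets": [[[0.4,0,3],[0,0,0],100],[[0,0,2],[0,0,0],100],[[0,0,0.4],[0,0,0],100],[[0,0,0],[0,0,0],10],[[0,0,0],[0,0,0],10],[[0,0,0],[0,0,0],10],[[0,0,0],[0,0,0],10],[[0,0,0],[0,0,0],10],[[0,0,0],[0,0,0],10],[[0,0,0],[0,0,0],10],[[0,0,0],[0,0,0],10],[[0,0,0],[0,0,0],10],[[0,0,0],[0,0,0],10]]}}

```text
time: 11.9
ee_pos: [0.4392, 0.1244, 0.017]
eef_rot: [1.0, 0.0, 0.0, -0.0]
ft_force: [0.4, 0.7, 0.1]
width: 0.0174
grip_force: 20.0
```

Run:
```python
from h import *
np.set_printoptions(precision=4,suppress=True)
s=r.read_state();print(s["ee_pos"],s["width"])
c=r.camera("wrist");save("w5",c["image"])
```

```text
[0.4392 0.1244 0.017 ] 0.017396424689351115
```

View pics/w5.png

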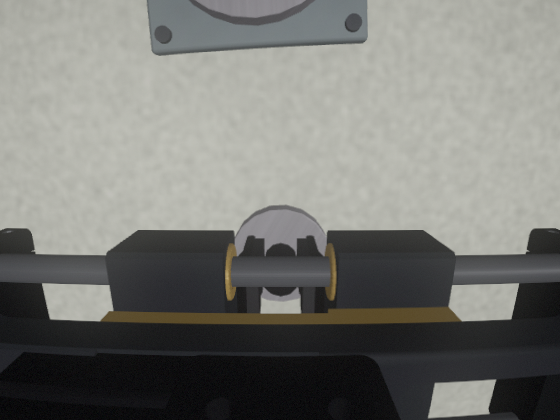

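The knob is gripped: disc front edge at (281,206), sides about (234,245) and (327,245).

Run:
```python
from h import *
np.set_printoptions(precision=4,suppress=True)
c=r.camera("wrist");print(plane(c,[(281,206),(234,248),(327,248)],.012), plane(c,[(281,301)],.01))
print(r.read_state()["ee_pos"])
im=cv2.cvtColor(c["image"],cv2.COLOR_BGR2GRAY);print(im[196:216,281],im[292:312,281])
```

```text
[[0.465  0.123  0.012 ]
 [0.4411 0.149  0.012 ]
 [0.4412 0.0975 0.012 ]] [[0.4073 0.1229 0.01  ]]
[0.4392 0.1244 0.017 ]
[179 179 180 181 183 183 183 184 171 126 102 103 103 117 140 145 144 144
 141 142] [ 39  38  41  50  98 135 135 135 138 156 176 174 174 173 172 174 173 173
 173 173]
```

Call:
{"name": "move_arm", "arguments": {"targets": [[[0,0,-3],[0,0,0],10],[[0,0,-4],[0,0,0],10],[[0,0,-4.3],[0,0,0],10],[[4.1,-0.3,0],[0,0,0],10],[[4.1,-0.3,0],[0,0,0],10],[[4.1,-0.3,0],[0,0,0],10],[[4.2,-0.2,0],[0,0,0],10],[[0,0,2],[0,0,0],10],[[0,0,1],[0,0,0],10],[[0,0,0],[0,0,0],10],[[0,0,0],[0,0,0],10]]}}

```text
time: 13.38
ee_pos: [0.604, 0.1355, 0.1007]
eef_rot: [1.0, 0.001, 0.0, 0.0]
ft_force: [0.0, -1.1, -2.1]
width: 0.0173
grip_force: 20.0
```

Run:
```python
from h import *
np.set_printoptions(precision=4,suppress=True)
s=r.read_state();print(s["ee_pos"],s["width"],s["ft_force"],tool([.605,.1357,.083]))
c=r.camera("wrist")
b=r.camera("side");a=r.camera("scene")
save("s5",np.hstack([cv2.resize(a["image"][150:230,290:380],None,fx=4,fy=4,interpolation=2),cv2.resize(b["image"][230:310,200:290],None,fx=4,fy=4,interpolation=2)]))
```

```text
[0.604  0.1355 0.1007] 0.01725414436055483 [ 0.0398 -1.1069 -2.1041] [ 0.0944 -0.0234  1.7724]
```

View pics/s5.png

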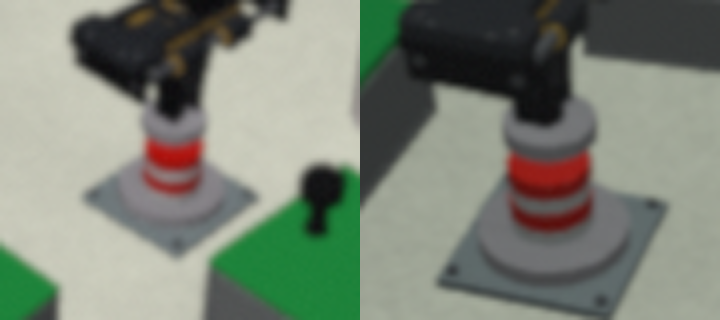

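The red tin stands centred on the disc and the cap hangs centred over it (side crop: tin centre 550, cap 549.5; scene crop: 173.5 against 173). I lower it.

Call:
{"name": "move_arm", "arguments": {"targets": [[[0.05,0,1.0],[0,0,0],10],[[0,0,0.6],[0,0,0],10],[[0,0,0.15],[0,0,0],10],[[0,0,0.1],[0,0,0],10],[[0,0,0],[0,0,0],10]]}}

```text
time: 14.15
ee_pos: [0.605, 0.1354, 0.0821]
eef_rot: [1.0, 0.0, 0.0, 0.0]
ft_force: [-1.7, -1.0, 5.3]
width: 0.0174
grip_force: 20.0
```

Call:
{"name": "move_arm", "arguments": {"targets": [[[0,0,0],[0,0,0],30],[[0,0,0],[0,0,0],50],[[0,0,0],[0,0,0],60],[[0,0,-0.5],[0,0,0],60],[[0,0,-3.5],[0,0,0],60],[[0,0,-6],[0,0,0],100],[[0,0,-6],[0,0,0],100],[[-1.9,5,0],[0,0,0],100],[[-1.9,5,0],[0,0,0],100],[[-1.9,5,0],[0,0,0],100],[[-1.9,5,0],[0,0,0],100],[[-1.9,5,0],[0,0,0],100],[[-2,5,0],[0,0,0],100],[[-2,5,0],[0,0,0],100],[[-2,5,0],[0,0,0],100],[[0,0,0],[0,0,0],100],[[0,0,0],[0,0,0],100]]}}

```text
time: 16.27
ee_pos: [0.4504, -0.264, 0.2419]
eef_rot: [1.0, 0.001, 0.0, -0.0]
ft_force: [1.3, 0.9, 0.8]
width: 0.0871
grip_force: 0.0
```

Run:
```python
from h import *
import pickle
np.set_printoptions(precision=4,suppress=True)
s=r.read_state();print(s["ee_pos"],s["joint_positions"])
c=r.camera("wrist");save("w6",c["image"]);pickle.dump(c,open("w6.pkl","wb"))
x=blob(mask(c["image"],"yellow"));print(x[0],x[1],plane(c,x[0],.045))
a=r.camera("scene");b=r.camera("side")
for cc,p in((a,(208.8,235)),(b,(339.2,201.1))): print(tri([c,cc],[x[0],p]))
G=blob(mask(c["image"],"green",80,30),(250,80),150);print(G[0],G[1])
cn=max(cv2.findContours(G[2].astype(np.uint8),0,1)[0],key=cv2.contourArea);print(cv2.approxPolyDP(cn,8,True)[:,0])
w1=pickle.load(open("w1.pkl","rb"));im=cv2.imread("pics/w1.png");G=blob(mask(im,"green",80,30),(400,97),60)
cn=max(cv2.findContours(G[2].astype(np.uint8),0,1)[0],key=cv2.contourArea);print(cv2.approxPolyDP(cn,8,True)[:,0])
```

```text
[ 0.4504 -0.264   0.2419] [ 0.9533  0.1339 -0.5539  1.6782  0.0716  1.3494 -1.1819]
[475.7545 313.6212] [ 375  303  185   20 2220] [[ 0.2874 -0.5211  0.045 ]]
(array([ 0.4939, -0.3584,  0.1863]), np.float64(0.10057128960373836))
(array([ 0.4376, -0.3571,  0.1156]), np.float64(0.11187638119010945))
[143.723   43.8043] [   75     0   140    97 10944]
[[ 75   0]
 [ 87  96]
 [214  77]
 [205   0]]
[[453  34]
 [334  46]
 [346 157]
 [464 144]]
```

View pics/w6.png

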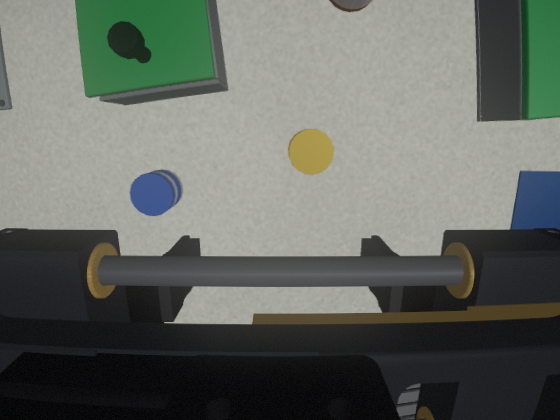

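Yellow top is at (311,151), blue at (152,193), the lid's near corners at (87,96) and (214,77), and the lid knob at (126,40).

Run:
```python
from h import *
import pickle
np.set_printoptions(precision=4,suppress=True)
c=pickle.load(open("w6.pkl","rb"));w1=pickle.load(open("w1.pkl","rb"));a=r.camera("scene");b=r.camera("side")
for n,p,pa,pb in(("yellow",(311,151),(208.8,235),(339.2,201.1)),("blue",(152,193),(246,201.2),(339,235.8))):
    x=blob(mask(c["image"],n),p,15)
    print(n,x[0],plane(c,x[0],.045),tri([c,a],[x[0],pa]),tri([c,b],[x[0],pb]))
A,_=tri([c,w1],[(87,96),(346,157)]);B,_=tri([c,w1],[(214,77),(464,145)]);print("near",A,B)
F=plane(w1,[(334,46),(453.5,34)],.066);print("far",F)
k,e=tri([c,w1],[(126,40),(417,117)]);print("knob",k,e)
# side-view knob
def dk(cc,p,rad=12):
    m=cv2.inRange(cv2.cvtColor(cc["image"],cv2.COLOR_BGR2GRAY),0,60);z=blob(m,p,rad);return z
za=dk(a,(271,210));zb=dk(b,(290,201));print(za[0],za[1],zb[0],zb[1])
print(tri([c,a,b],[(126,40),(270.5,208.5),(290,200)]))
y=(F[0]-F[1]);print(np.linalg.norm(y[:2]),y/np.linalg.norm(y)); d=np.array([y[1],-y[0]])/np.linalg.norm(y[:2])
print("depth",(F.mean(0)-((A+B)/2))[:2]@d,"rise",(A[2]+B[2])/2)
print("centre from hinge",F.mean(0)[:2]-.06*d, "dir",d)
```

```text
yellow [310.5347 150.9981] [[ 0.4939 -0.2984  0.045 ]] (array([ 0.4938, -0.2986,  0.0397]), np.float64(0.00033335893277012526)) (array([ 0.4936, -0.299 ,  0.0383]), np.float64(0.00010832176540324181))
blue [151.2455 194.3057] [[ 0.445  -0.1161  0.045 ]] (array([ 0.4436, -0.1128,  0.0375]), np.float64(0.0002434255439521423)) (array([ 0.4442, -0.1134,  0.0388]), np.float64(0.00046342209195484755))
near [ 0.5519 -0.0741  0.0819] [ 0.5664 -0.2019  0.0827]
far [[ 0.6668 -0.0604  0.066 ]
 [ 0.6827 -0.1879  0.066 ]]
knob [ 0.5931 -0.1334  0.1153] 0.0002492852444423214
[270.2133 210.1467] [267 205   8  13  75] [288.9098 201.782 ] [280 195  15  17 133]
(array([ 0.5923, -0.1318,  0.1132]), np.float64(0.0016522528449670405))
0.1284992605864312 [-0.1243  0.9922  0.    ]
depth 0.11640472956058011 rise 0.0822815006590337
centre from hinge [ 0.6152 -0.1316] dir [0.9922 0.1243]
```

Yellow (0.494, −0.298), blue (0.4445, −0.115) and the case centre (0.6153, −0.1315, turned about 7°) all agree. The case is 268 mm from the platen along its −y, which fits the text. The lid stands at about 0.12 rad. Yellow's target is (0.609, 0.002).

Call:
{"name": "move_arm", "arguments": {"targets": [[[2.1,1.7,1],[0,0,0],100],[[2.2,1.8,1],[0,0,0],100],[[0,0,5],[0,0,0],100],[[0,0,5],[0,0,0],100],[[0,0,5],[0,0,0],100],[[0,0,4],[0,0,0],100],[[0,0,2.1],[0,0,0],100],[[0,0,0],[0,0,0],100],[[0,0,0],[0,0,0],40],[[0,0,0],[0,0,0],40],[[0,0,0],[0,0,0],40],[[0,0,0],[0,0,0],40],[[0,0,0],[0,0,0],40],[[0,0,0],[0,0,0],40]]}}

```text
time: 18.27
ee_pos: [0.4931, -0.2997, 0.0108]
eef_rot: [1.0, 0.0, 0.0, 0.0]
ft_force: [-0.8, 1.8, 3.3]
width: 0.0496
grip_force: 20.0
```

Call:
{"name": "move_arm", "arguments": {"targets": [[[0,0,-2.5],[0,0,0],40],[[0,0,-2],[0,0,-0.1745],40],[[0,0,-2],[0,0,-0.1745],40],[[0,0,-2],[0,0,-0.1745],40],[[0,0,-2],[0,0,-0.1745],40],[[0,0,-2],[0,0,-0.1745],40],[[0,0,-2],[0,0,-0.1745],40],[[0,0,-2],[0,0,-0.1745],40],[[0,0,-0.5],[0,0,-0.1745],40],[[0,0,0],[0,0,-0.1745],40],[[5,2,0],[0,0,0],40],[[5,2,0],[0,0,0],40],[[5,2,0],[0,0,0],40],[[5,2,0],[0,0,0],40],[[5,2,0],[0,0,0],40],[[5,1.6,0],[0,0,0],40],[[0,0,3],[0,0,0],40],[[0,0,3],[0,0,0],40],[[0,0,0],[0,0,0],40],[[0,0,0],[0,0,0],40]]}}

```text
time: 20.78
ee_pos: [0.6094, 0.0004, 0.1216]
eef_rot: [0.707, 0.707, 0.0, 0.0]
ft_force: [-0.3, 0.7, -0.9]
width: 0.0493
grip_force: 20.0
```

Run:
```python
from h import *
np.set_printoptions(precision=4,suppress=True)
s=r.read_state();print(s["ee_pos"],s["eef_rot"],s["joint_positions"],tool([.6088,.0023,.012]))
```

```text
[0.6094 0.0004 0.1216] [0.707  0.7072 0.0004 0.0003] [ 0.5883  0.5188 -0.8729  1.5925  0.4157  1.2256 -0.3621] [ 0.1843 -0.0677 10.9612]
```

Call:
{"name": "move_arm", "arguments": {"targets": [[[0.1,-0.1,3],[0,0,0],40],[[0.1,0,4],[0,0,0],40],[[0,0,3],[0,0,0],40],[[0,0,0.7],[0,0,0],40],[[0,0,0.2],[0,0,0],40],[[0,0,0.1],[0,0,0],40],[[0,0,0],[0,0,0],40]]}}

```text
time: 21.65
ee_pos: [0.6086, 0.0024, 0.0116]
eef_rot: [0.707, 0.707, 0.0, 0.001]
ft_force: [1.5, 0.6, -1.9]
width: 0.0499
grip_force: 20.0
```

Call:
{"name": "move_arm", "arguments": {"targets": [[[0,0,0.1],[0,0,0],40],[[0,0,0],[0,0,0],40]]}}

```text
time: 21.9
ee_pos: [0.6085, 0.0024, 0.0108]
eef_rot: [0.707, 0.707, 0.0, 0.001]
ft_force: [-2.4, -0.8, 7.1]
width: 0.0496
grip_force: 20.0
```

Call:
{"name": "move_arm", "arguments": {"targets": [[[0,0,-0.05],[0,0,0],80],[[0,0,0],[0,0,0],100],[[0,0,0],[0,0,0],100],[[0,0,-1.5],[0,0,0],100],[[0,0,-4],[0,0,0],100],[[0,0,-5],[0,0,0],100],[[0,0,-5],[0,0,0],100],[[0,0,-3.5],[0,0,0.181],100],[[0,0,0],[0,0,0.181],100],[[0,0,0],[0,0,0.181],100],[[0,0,0],[0,0,0.181],100],[[0,0,0],[0,0,0.181],100],[[0,0,0],[0,0,0.181],100],[[0,0,0],[0,0,0.181],100],[[0,0,0],[0,0,0.181],100],[[0,0,0],[0,0,0],100]]}}

```text
time: 23.9
ee_pos: [0.608, 0.0028, 0.2011]
eef_rot: [0.998, 0.062, 0.001, 0.0]
ft_force: [-0.8, 0.2, -0.3]
width: 0.0869
grip_force: 0.0
```

Run:
```python
from h import *
np.set_printoptions(precision=4,suppress=True)
s=r.read_state();print(s["ee_pos"],R.from_quat(s["eef_rot"]).as_matrix()[:,0],s["joint_positions"],tool([.592,-.133,.115]))
a=r.camera("scene");b=r.camera("side")
P=[blob(mask(a["image"],"yellow"),proj(a,[.6088,.0023,.039])[0],10)[0],blob(mask(b["image"],"yellow"),proj(b,[.6088,.0023,.039])[0],10)[0]]
print(tri([a,b],P))
P=[blob(mask(a["image"],"red"),(330,190),40)[0],blob(mask(b["image"],"red"),(248,275),40)[0]];print(tri([a,b],P))
```

```text
[0.608  0.0028 0.2011] [0.9922 0.1247 0.001 ] [ 0.4352  0.3796 -0.6587  1.512   0.2361  1.3296 -1.6911] [-3.2862 13.2767  8.6062]
(array([0.6087, 0.0023, 0.0395]), np.float64(0.00018145663111248742))
(array([0.6037, 0.1361, 0.0191]), np.float64(0.00044694313943616833))
```

Yellow stands at (0.6087, 0.0023), as planned. Next, the lid knob.

Call:
{"name": "move_arm", "arguments": {"targets": [[[-1.1,4.4,0],[0,0,0],100],[[-1.1,4.4,0],[0,0,0],100],[[-1.1,4.5,0],[0,0,0],100],[[0,0,4],[0,0,0],100],[[0,0,4],[0,0,0],100],[[0,0,2],[0,0,0],100],[[0,0,0],[0,0,0],100],[[0,0,0],[0,0,0],100]], "grip_force": 10}}

```text
time: 25.0
ee_pos: [0.5926, -0.1335, 0.1017]
eef_rot: [0.998, 0.062, 0.001, 0.0]
ft_force: [-0.5, 0.8, 0.3]
width: 0.087
grip_force: 0.0
```

Run:
```python
from h import *
np.set_printoptions(precision=4,suppress=True)
s=r.read_state();print(s["ee_pos"],s["ft_force"])
c=r.camera("wrist");save("w7",c["image"])
m=cv2.inRange(cv2.cvtColor(c["image"],cv2.COLOR_BGR2GRAY),0,60)
```

```text
[ 0.5926 -0.1335  0.1017] [-0.5385  0.751   0.3126]
```

View pics/w7.png

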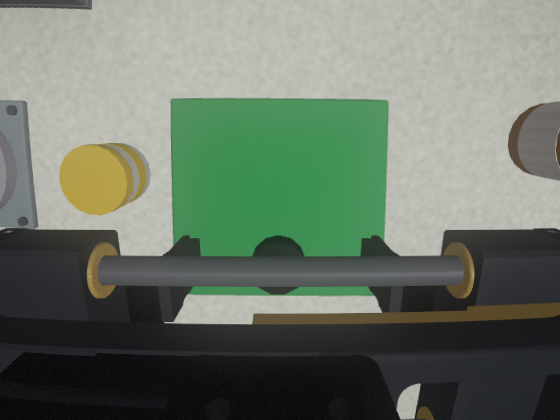

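The view is aligned with the lid: knob at (279,265), midway between the fingers. I grip it and swing the lid.

Call:
{"name": "move_arm", "arguments": {"targets": [[[0,0,0.5],[0,0,0],100],[[0,0,0],[0,0,0],20],[[0,0,0],[0,0,0],20],[[0,0,0],[0,0,0],20],[[0,0,0],[0,0,0],20],[[0,0,0],[0,0,0],20],[[0,0,0],[0,0,0],20],[[0,0,0],[0,0,0],20],[[0,0,0],[0,0,0],20]], "grip_force": 15}}

```text
time: 26.18
ee_pos: [0.5914, -0.1327, 0.095]
eef_rot: [0.998, 0.062, -0.0, -0.0]
ft_force: [-1.7, 4.3, 0.9]
width: 0.0267
grip_force: 15.0
```

Call:
{"name": "move_arm", "arguments": {"targets": [[[0.8,0,-1.1],[0,0,0],20],[[1,0,-1],[0,0,0],20],[[1.1,0,-0.9],[0,0,0],20],[[1.2,0,-0.7],[0,0,0],20],[[0,0,0],[0,0,0],20]]}}

```text
time: 26.8
ee_pos: [0.6337, -0.1277, 0.1325]
eef_rot: [0.998, 0.062, 0.001, -0.0]
ft_force: [1.8, 4.3, -5.2]
width: 0.0273
grip_force: 15.0
```

Call:
{"name": "move_arm", "arguments": {"targets": [[[1.3,0,-0.5],[0,0,0],20],[[1.4,0,-0.3],[0,0,0],20],[[1.4,0,-0.1],[0,0,0],20],[[1.4,0,0],[0,0,0],20],[[1.4,0,0.2],[0,0,0],20],[[1.3,0,0.4],[0,0,0],20],[[1,0,0.5],[0,0,0],20],[[0.6,0,0.4],[0,0,0],20],[[0,0,0],[0,0,0],20],[[0,0,0],[0,0,0],20]]}}

```text
time: 28.05
ee_pos: [0.7287, -0.1165, 0.1256]
eef_rot: [0.998, 0.062, -0.001, -0.0]
ft_force: [-4.3, 3.2, -6.4]
width: 0.0272
grip_force: 15.0
```

Run:
```python
from h import *
np.set_printoptions(precision=4,suppress=True)
s=r.read_state();print(s["ee_pos"],s["ft_force"],s["joint_positions"])
p=s["ee_pos"]+[0,0,.019];d=np.array([.9922,.1243]);h=np.array([.6747,-.1241]);x=(p[:2]-h)@d
print("lid angle",np.arctan2(p[2]-.06,-x)-.4457,np.hypot(x,p[2]-.06))
a=r.camera("scene");save("s7",cv2.resize(a["image"][130:290,190:400],None,fx=3.5,fy=3.5,interpolation=2))
```

```text
[ 0.7287 -0.1165  0.1256] [-4.3208  3.2077 -6.4181] [ 0.422   0.701  -0.5402  1.1974  0.3481  1.334  -1.5406]
lid angle 1.6977046611031952 0.10059663736376541
```

View pics/s7.png

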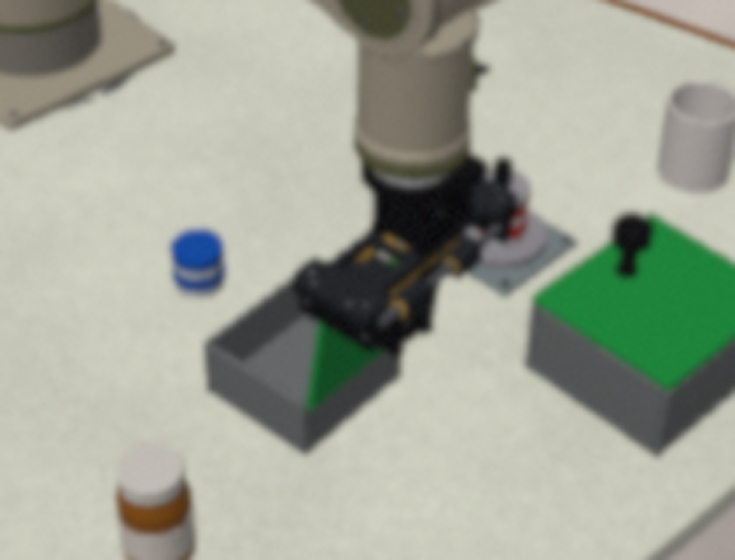

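The lid is open at about 1.70 rad and the case interior is visible; blue is at crop (198,262). I release and go to blue.

Call:
{"name": "move_arm", "arguments": {"targets": [[[0,0,0],[0,0,0],60],[[0,0,0],[0,0,0],100],[[0,0,0],[0,0,0],100],[[0,0,0],[0,0,0],100],[[0,0,-2],[0,0,0],100],[[0,0,-5],[0,0,0],100],[[0,0,-5],[0,0,0],100],[[-4.7,-0.6,0],[0,0,0],100],[[-4.7,-0.6,0],[0,0,0],100],[[-4.7,-0.6,0],[0,0,0],100],[[-4.7,-0.6,0],[0,0,0],100],[[-4.7,-0.6,0],[0,0,0],100],[[-4.7,-0.7,0],[0,0,0],100],[[0,0,5],[0,0,0],100],[[0,0,5],[0,0,0],100],[[0,0,5],[0,0,0],100],[[0,0,0],[0,0,0],100],[[0,0,0],[0,0,0],100]], "grip_force": 20}}

```text
time: 30.35
ee_pos: [0.4466, -0.1146, 0.0985]
eef_rot: [0.998, 0.062, 0.001, 0.001]
ft_force: [-0.3, -0.1, 0.1]
width: 0.0872
grip_force: 0.0
```

Run:
```python
from h import *
np.set_printoptions(precision=4,suppress=True)
s=r.read_state();print(s["ee_pos"],s["ft_force"],s["joint_positions"],tool([.4447,-.115,.011]))
```

```text
[ 0.4466 -0.1146  0.0985] [-0.3285 -0.0619  0.0866] [ 0.7549  0.1344 -0.632   2.0006  0.093   1.0315 -1.3675] [-0.2118  0.0068  8.7499]
```

Call:
{"name": "move_arm", "arguments": {"targets": [[[-0.2,0,3],[0,0,0],100],[[0,0,4],[0,0,0],100],[[0,0,1.7],[0,0,0],100],[[0,0,0],[0,0,0],100],[[0,0,0],[0,0,0],40],[[0,0,0],[0,0,0],40],[[0,0,0],[0,0,0],40],[[0,0,0],[0,0,0],40],[[0,0,0],[0,0,0],40],[[0,0,0],[0,0,0],40]]}}

```text
time: 31.6
ee_pos: [0.4431, -0.1148, 0.0092]
eef_rot: [0.998, 0.062, 0.0, 0.0]
ft_force: [-1.3, 0.1, 2.7]
width: 0.0499
grip_force: 20.0
```

Call:
{"name": "move_arm", "arguments": {"targets": [[[0,0,-4],[0,0,0],40],[[0,0,-5],[0,0,0],40],[[0,0,-5],[0,0,0],40],[[3.8,0.9,0],[0,0,0],40],[[3.8,0.9,0],[0,0,0],40],[[3.7,1,0],[0,0,0],40],[[3.7,1,0],[0,0,0],40],[[0,0,3],[0,0,0],40],[[0,0,0],[0,0,0],40],[[0,0,0],[0,0,0],40]]}}

```text
time: 32.85
ee_pos: [0.5965, -0.134, 0.1198]
eef_rot: [0.998, 0.062, 0.0, 0.0]
ft_force: [-0.2, 0.7, 0.1]
width: 0.0498
grip_force: 20.0
```

Run:
```python
from h import *
np.set_printoptions(precision=4,suppress=True)
s=r.read_state();print(s["ee_pos"],s["ft_force"],tool([.597,-.1337,.016]))
c=r.camera("wrist");save("w8",c["image"])
```

```text
[ 0.5965 -0.134   0.1198] [-0.2097  0.7119  0.0954] [ 0.0493 -0.0248 10.3763]
```

View pics/w8.png

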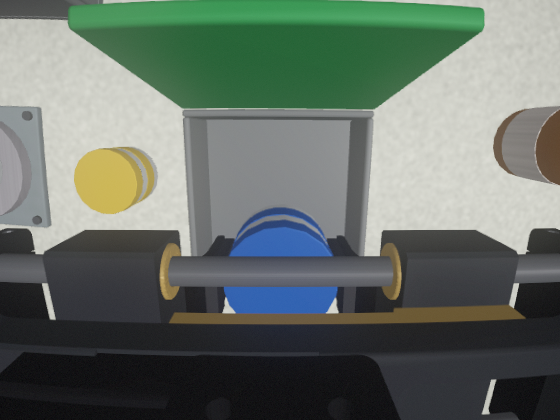

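Blue is centred over the open case (inner walls at columns 207 and 350, tin at 280), with the lid clear behind. I lower it.

Call:
{"name": "move_arm", "arguments": {"targets": [[[0.2,0,3],[0,0,0],40],[[0,0,3],[0,0,0],40],[[0,0,3],[0,0,0],40],[[0,0,0.9],[0,0,0],40],[[0,0,0.2],[0,0,0],40],[[0,0,0.2],[0,0,0],40],[[0,0,0],[0,0,0],40]]}}

```text
time: 33.78
ee_pos: [0.5991, -0.1339, 0.017]
eef_rot: [0.998, 0.062, 0.001, 0.0]
ft_force: [-0.7, -0.5, -1.7]
width: 0.0494
grip_force: 20.0
```

Call:
{"name": "move_arm", "arguments": {"targets": [[[0,0,0.1],[0,0,0],40],[[0,0,0.1],[0,0,0],40],[[0,0,0],[0,0,0],40]]}}

```text
time: 34.15
ee_pos: [0.5987, -0.1338, 0.0143]
eef_rot: [0.998, 0.062, 0.0, 0.0]
ft_force: [-0.2, -0.6, 0.5]
width: 0.0493
grip_force: 20.0
```

Call:
{"name": "move_arm", "arguments": {"targets": [[[0,0,0.1],[0,0,0],40],[[0,0,0],[0,0,0],40]]}}

```text
time: 34.4
ee_pos: [0.5988, -0.1338, 0.0142]
eef_rot: [0.998, 0.062, 0.0, 0.0]
ft_force: [-5.8, 0.9, 11.9]
width: 0.0497
grip_force: 20.0
```

Call:
{"name": "move_arm", "arguments": {"targets": [[[0,0,-0.1],[0,0,0],65],[[0,0,0],[0,0,0],70],[[0,0,0],[0,0,0],70],[[0,0,-2],[0,0,0],70],[[0,0,-4],[0,0,0],70],[[0,0,-5],[0,0,0],100],[[0,0,-6],[0,0,0],100],[[0,0,-6],[0,0,0],100],[[4.4,-0.1,0],[0,0,0],100],[[4.4,0,0],[0,0,0],100],[[4.3,0,0],[0,0,0],100],[[0,0,4],[0,0,0],100],[[0,0,4],[0,0,0],100],[[0,0,3.8],[0,0,0],100],[[0,0,0],[0,0,0],100]], "grip_force": 15}}

```text
time: 36.28
ee_pos: [0.7268, -0.1167, 0.1241]
eef_rot: [0.998, 0.062, -0.002, -0.0]
ft_force: [-0.1, -0.1, 0.4]
width: 0.087
grip_force: 0.0
```

Run:
```python
from h import *
np.set_printoptions(precision=4,suppress=True)
s=r.read_state();print(s["ee_pos"],s["ft_force"],tool([.7287,-.1165,.1256]))
b=r.camera("side");a=r.camera("scene")
for cc,p in((a,(277,225)),(b,(282,212))):
    x=blob(mask(cc["image"],"blue"),p,30);print(x and (x[0],plane(cc,x[0],.044)))
save("s8",np.hstack([cv2.resize(a["image"][150:270,220:340],None,fx=3.2,fy=3.2,interpolation=2),cv2.resize(b["image"][150:270,220:340],None,fx=3.2,fy=3.2,interpolation=2)]))
```

```text
[ 0.7268 -0.1167  0.1241] [-0.1128 -0.1036  0.4424] [ 0.1888  0.0047 -0.1475]
(array([271.5371, 226.12  ]), array([[ 0.5968, -0.1322,  0.044 ]]))
(array([287.0573, 220.1562]), array([[ 0.6016, -0.1357,  0.044 ]]))
```

View pics/s8.png

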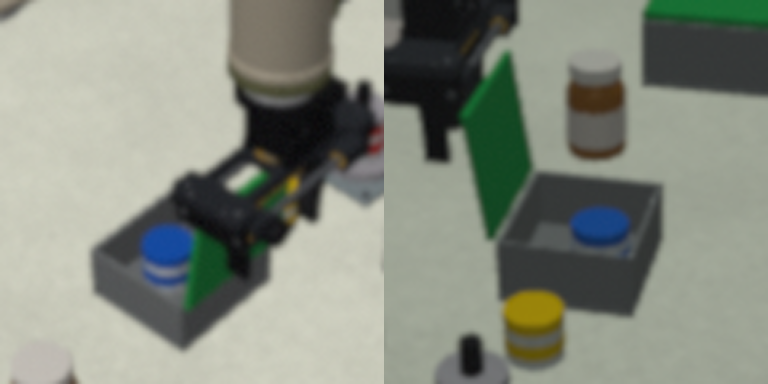

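Blue stands upright inside and the lid is open with its knob between the fingers. I grip the knob and swing the lid shut.

Call:
{"name": "move_arm", "arguments": {"targets": [[[0.2,0,-0.1],[0,0,0],100],[[0,0,0],[0,0,0],20],[[0,0,0],[0,0,0],20],[[0,0,0],[0,0,0],20],[[0,0,0],[0,0,0],20],[[0,0,0],[0,0,0],20],[[0,0,0],[0,0,0],20],[[0,0,0],[0,0,0],20],[[0,0,0],[0,0,0],20],[[-0.6,0,-0.4],[0,0,0],20],[[-1,0,-0.5],[0,0,0],20],[[-1.3,0,-0.4],[0,0,0],20],[[-1.4,0,-0.2],[0,0,0],20],[[-1.4,0,0],[0,0,0],20],[[0,0,0],[0,0,0],20]]}}

```text
time: 38.25
ee_pos: [0.6733, -0.123, 0.1436]
eef_rot: [0.998, 0.062, 0.001, 0.0]
ft_force: [-2.2, 4.0, 6.9]
width: 0.0272
grip_force: 15.0
```

Call:
{"name": "move_arm", "arguments": {"targets": [[[-1.4,0,0.1],[0,0,0],20],[[-1.4,0,0.3],[0,0,0],20],[[-1.3,0,0.5],[0,0,0],20],[[-1.2,0,0.7],[0,0,0],20],[[-1.1,0,0.9],[0,0,0],20],[[-1,0,1],[0,0,0],20],[[-0.7,0,1],[0,0,0],20],[[0,0,0],[0,0,0],20]]}}

```text
time: 39.25
ee_pos: [0.592, -0.1325, 0.096]
eef_rot: [0.998, 0.062, -0.001, -0.001]
ft_force: [-3.7, 4.4, 0.9]
width: 0.0271
grip_force: 15.0
```

Call:
{"name": "move_arm", "arguments": {"targets": [[[-0.2,0,0.4],[0,0,0],20],[[-0.2,0,0.4],[0,0,0],20],[[-0.1,0,0.3],[0,0,0],20],[[0,0,0],[0,0,0],20]]}}

```text
time: 39.75
ee_pos: [0.5866, -0.1332, 0.0852]
eef_rot: [0.998, 0.062, -0.002, -0.001]
ft_force: [-7.8, 4.7, 2.5]
width: 0.027
grip_force: 15.0
```

Call:
{"name": "move_arm", "arguments": {"targets": [[[0,0,0.2],[0,0,0],20],[[0,0,0.1],[0,0,0],20],[[0,0,0],[0,0,0],20]]}}

```text
time: 40.12
ee_pos: [0.5875, -0.1331, 0.0839]
eef_rot: [0.998, 0.062, -0.001, -0.0]
ft_force: [-10.0, 5.6, 13.4]
width: 0.0269
grip_force: 15.0
```

Force is rising, so the lid is near shut. I release, then press on the knob's top with shut fingers to be sure.

Call:
{"name": "move_arm", "arguments": {"targets": [[[0,0,-0.2],[0,0,0],50],[[0,0,0],[0,0,0],60],[[0,0,0],[0,0,0],60],[[0,0,0],[0,0,0],60],[[0,0,-3],[0,0,0],60],[[0,0,-3],[0,0,0],0],[[0,0,0],[0,0,0],0],[[0,0,0],[0,0,0],0],[[0,0,0],[0,0,0],0],[[0,0,0],[0,0,0],0],[[0,0,0],[0,0,0],0],[[0,0,0],[0,0,0],0],[[0,0,0],[0,0,0],0],[[0,0,0],[0,0,0],0]]}}

```text
time: 41.88
ee_pos: [0.5885, -0.134, 0.1451]
eef_rot: [0.998, 0.062, 0.0, 0.0]
ft_force: [0.3, -1.3, 0.2]
width: 0.0006
grip_force: 0.0
```

Call:
{"name": "move_arm", "arguments": {"targets": [[[0,0,1.5],[0,0,0],0],[[0,0,1],[0,0,0],0],[[0,0,0.4],[0,0,0],0],[[0,0,0.2],[0,0,0],0],[[0,0,0],[0,0,0],0]]}}

```text
time: 42.5
ee_pos: [0.5886, -0.134, 0.1141]
eef_rot: [0.998, 0.062, 0.0, 0.0]
ft_force: [0.7, -0.5, 0.6]
width: 0.0002
grip_force: 0.0
```

Call:
{"name": "move_arm", "arguments": {"targets": [[[0,0,0.2],[0,0,0],0],[[0,0,0.15],[0,0,0],0],[[0,0,0.1],[0,0,0],0],[[0,0,0],[0,0,0],0]]}}

```text
time: 43.0
ee_pos: [0.5888, -0.134, 0.1117]
eef_rot: [0.998, 0.062, 0.0, 0.001]
ft_force: [-7.6, 0.1, 18.6]
width: 0.0006
grip_force: 9.1
```

Contact is at 0.1117 (closed top is 0.111) with 19 N, so the lid is shut. I rise clear and check everything.

Call:
{"name": "move_arm", "arguments": {"targets": [[[0,0,-2],[0,0,0],0],[[0,0,-5],[0,0,0],0],[[0,0,-6],[0,0,0],50],[[-3,0,-2],[0,0,0],50],[[-4,0,0],[0,0,0],50],[[-4,0,0],[0,0,0],50],[[0,0,0],[0,0,0],50],[[0,0,0],[0,0,0],50]]}}

```text
time: 44.0
ee_pos: [0.48, -0.1475, 0.2604]
eef_rot: [0.998, 0.062, 0.001, 0.0]
ft_force: [-0.1, -0.4, -0.4]
width: 0.0426
grip_force: 0.0
```

Run:
```python
from h import *
np.set_printoptions(precision=4,suppress=True)
print(r.read_state()["ee_pos"])
b=r.camera("side");a=r.camera("scene")
print(tri([a,b],[(390,168),(175,340)]),tri([a,b],[(234,264),(286,172)]))
save("end",np.hstack([cv2.resize(a["image"][140:300,190:350],None,fx=2.5,fy=2.5,interpolation=2),cv2.resize(b["image"][160:320,210:370],None,fx=2.5,fy=2.5,interpolation=2)]))
```

```text
[ 0.48   -0.1475  0.2604]
(array([0.6555, 0.3812, 0.0458]), np.float64(0.0001693793458846114)) (array([ 0.6785, -0.3371,  0.0895]), np.float64(0.000325947544372989))
```

View pics/end.png

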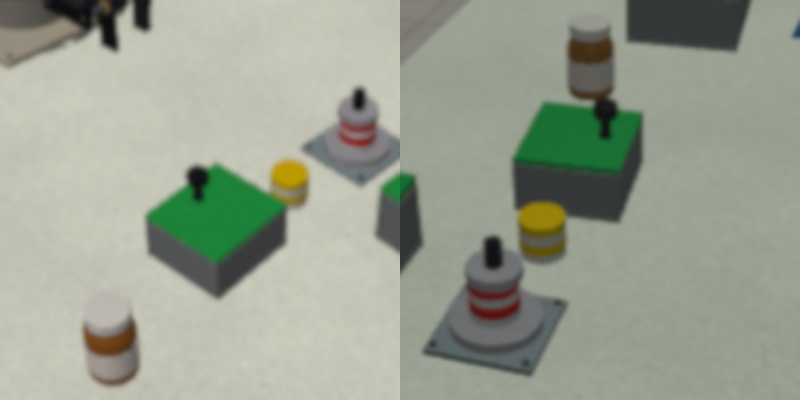

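The lid is flush, the capped red tin stands centred on the platen, yellow stands between platen and case, and the jar is in place. I hand in.

```bash
python3 -c "
from bench import r
print(r.close_job())"
```

```text
the job is handed in; nothing more can be done
None
```

The job is handed in at about 44 s of the 144 s allowed. The red tin is on the platen with the cap centred on it, yellow is halfway to the case, and blue is in the case under a fully closed lid. I left the mug and jar alone, and the gripper holds nothing.

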